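# Weigh a sett and hold the scale's display up for the customer

## Task

Weigh the red stone sett for the customer across the counter: set it down gently in the middle of the scale's pan and let go of it. Then squeeze the orange release in the grip on top of the display column and pull the column straight up, past its first stop, to its second stop at full height; it does not lock there, so finish still holding it up by the grip, with the sett still on the pan and the other setts and the hammer left alone.

Things in the scene. Friction and masses are not known exactly. Their poses are not given: they have to be found in the camera images.
- red_mid (a point): centre of the red stone sett, the one to weigh: a block 80 x 60 x 60 mm (its own x, y, z), loose, about 0.65 to 0.91 kg, lying in the tray with its centre 34 mm above the counter. It is taken across its 60 mm sides, that is with the fingers closing along its y axis
- grey_mid (a point): centre of the light grey sett, same size, also loose in the tray; leave it alone
- black_mid (a point): centre of the black sett, same size, also loose in the tray; leave it alone
- tray: green steel sample tray, fixed, 280 x 260 mm outside (its x, y) with an 18 mm high rim 4 mm thick and a 4 mm floor; origin on the counter under its centre. The three setts lie in it at least 120 mm apart, centre to centre
- hammer: hammer with a wooden handle, 270 mm long, lying on the counter left of the scale, handle towards its own -x; origin on the counter under the hammer; leave it alone
- scale: counter scale, fixed: dark grey chassis about 250 x 240 mm and 60 mm high, with a keypad nose out to x = -166 mm and a rear foot out to x = +210 mm; origin on the counter below the middle of the pan. Its x axis points from the keypad (clerk's side) to the display column, which stands upright at x = +172 mm, y = 0; its z is up. The fixed outer tube of the column is 44 x 38 mm (x, y) and ends 165 mm above the counter
- pan_mid (a point): middle of the top face of the scale's square steel pan, 230 x 230 mm, flat, no rim; 85 mm above the counter when empty
- pan (a joint): how far the pan has sunk, m: 0 empty, 0.004 to 0.006 with the red sett on it, 0.014 on its overload stop. Spring 1500 N/m; put things down gently, the stop must not be struck
- grip_mid (a point): centre of the black hand grip on top of the display column: 64 mm long along the scale's x, 36 mm wide along the scale's y, 42 mm high, standing just above the outer tube when stowed (its centre 188 mm above the counter). It keeps the scale's axes. The customer's display, 130 mm wide along y and 22 mm thick, is fixed to it 51 mm farther along +x (near face) and its top is 4 mm above the level of this point
- column (a joint): how far the display column is pulled out, straight up, m: 0 stowed and locked, 0.06 first stop (locks there if the release is not squeezed), 0.12 second stop, the end of its travel. There is no catch at the second stop: let go of there, it sinks back to the first stop under its own 0.55 kg; with the release squeezed it takes about 7 N to raise
- release_face (a point): middle of the outer face of the orange release button, 30 mm long (x) and 26 mm high, standing 5 mm proud of the +y side of the grip (scale's axes) at mid-length and mid-height of the grip. Squeezing the grip from both sides (fingers closing along the scale's y, at the middle of its length) presses it in; the column slides only while it stays pressed
- release (a joint): how far the release button is pressed in, m: 0 out, 0.005 flush with the grip (6.5 N); the catch is free from 0.004 on
Mind the look-alikes: they are no part of the job. Of the things that look like the part that bears red_mid, take the one that is farthest to the robot's right at the start.

How it is judged:
On the way, in this order (a step that is already met when the one before it is completed fails the run):
1. the red sett lies still on the pan, within 20 mm of its middle, let go of, with the column still down (horizontal distance between red_mid and pan_mid below 0.02 m and contact force between red_sett and pan above 3 N and contact force between the fingers and red_sett below 0.1 N and linear speed of red_sett below 0.02 m/s and value of joint column below 0.01 m), for 0.2 s.
2. the release is squeezed in while the column is drawn up past its first stop (value of joint release above 0.003 m and value of joint column above 0.065 m and contact force between the fingers and column above 2 N), for 0.05 s.
At the end, for the whole second after the job is handed in: the column is held still by the fingers at its second stop (pulled out at least 114 mm of 120 mm), gripped with more than 3 N, and the red sett lies at rest on the pan, its centre within 20 mm of the pan's middle (value of joint column above 0.114 m and velocity of joint column between -0.01 and 0.01 m/s and contact force between the fingers and column above 3 N and horizontal distance between red_mid and pan_mid below 0.02 m and contact force between red_sett and pan above 3 N and linear speed of red_sett below 0.02 m/s); the arm keeps its last pose, push and grip.
It fails at once if the pan was driven onto its overload stop (sunk more than 13 mm): the sett was dropped or pushed down (value of joint pan above 0.013 m).
It fails at once if the grey sett was moved more than 20 mm (distance of grey_mid from where it was at the start of the episode above 0.02 m).
It fails at once if the black sett was moved more than 20 mm (distance of black_mid from where it was at the start of the episode above 0.02 m).
It fails at once if the hammer was moved more than 20 mm (distance of hammer from where it was at the start of the episode above 0.02 m).
It also fails if it takes over 51 s, if anything falls off the work surface, if the arm or the gripper's body presses on something with over 40 N, if the wrist force passes 120 N, or if a joint passes its speed limit or range.

## Robot

A 7-joint arm with a two-finger parallel gripper is mounted at the origin on the work surface. World frame = base frame: x ahead of the robot, y to its left, z up, the work surface at z = 0. Lengths are in m, angles in rad, forces in N, time in s.
With the tool pointing down it reaches from about 0.4 to 0.85 m from the base axis. Payload 6.9 kg.
Tool frame: the origin (TCP) lies midway between the tips of the shut fingers; the grasp point (between the pads) lies 19 mm behind it; z points along the fingers, y is the line along which they close (so a half turn about z gives the same grasp; the last joint's range is limited). The gripper opens to 85 mm and grips with 20 to 120 N. Pads are 22 mm wide; open, the fingers measure 114 mm over their backs; the gripper's body (76 mm by 85 mm) begins 54 mm behind the grasp point. The pads swing forward as they close: fully open they stand 13 mm farther back than shut.
Start: joints at [1.361, 0.507, -0.238, 1.5, 0.126, 1.149, -0.155], TCP at [0.194, -0.594, 0.231] pointing down, gripper open.
Joint ranges: [-3.08, 3.08], [-0.24, 2.05], [-1.43, 1.35], [0, 2.5], [-1.52, 4.66], [0.17, 1.96], [-2.89, 2.89]. Speed limits (rad/s): [2.39, 2.39, 3.14, 3.14, 3.14, 3.14, 3.14].

## Interface

Orientations are given as [roll, pitch, yaw] about the fixed x, y, z axes, in that order (R = Rz(yaw) Ry(pitch) Rx(roll)).
In Python, from rig import bot gives the robot as it stands.
- The arm moves only by the tool jog_arm, never from a script. Its argument "motion" is text: rows parted by semicolons, each of 4 numbers parted by spaces: the shift along the tool's x, y, z in mm, then the turn about the tool's z in rad. In form: x y z turn; .... A call has 1 to 10 rows; each row shifts and turns the commanded pose from where the row before left it, along the tool's axes as they then stand; what a row does not reach is not made up. A row lasts 1/8 s, in which the tool goes at most 62.5 mm and 10.7 degrees, less where a joint would pass 70% of its speed; a pose out of reach is approached as far as the arm can. A call with a gripper value outside its range is refused whole. "gripper" is the finger opening in mm, from 0 to 85.4, set as the call begins (left out, the last holds). The fingers move at their own pace and stop on an object; the grip force is fixed at half the most. Time passes only in rows, so rows that do not move let the fingers close. It gives the time, the measured TCP pose, the force, the opening and the grip force at its end, in the units of the state.
- bot.get_state(): the state, without advancing time (a new reading comes with each control period).
- bot.get_image(name): name is "side" or "top" or "wrist"; returns a dict with "image" (400x640x3 uint8, blue, green, red), "fx", "fy", "cx", "cy" (pixels), "rvec" (rotation vector, rad) and "tvec" (3), from world to camera coordinates, as OpenCV has them; the wrist camera has in their place "hand_eye" (4x4, takes a point from camera to tool coordinates, whose origin is the TCP and whose axes are the flange's). Camera axes: x right, y down, z forward; pixel columns grow to the right and rows downward; lengths in m; the calibration is good to about 2 mm. A picture is of the moment at which its call begins: read the wrist's pose just before it. There is no depth.
- bot.finish_job(): hands the job in; it is judged then, once.
The state is a dict: "clock": time; "joint_positions": joint angles; "qd": joint speeds; "joint_torque": joint torques, N m; "ee_pos": TCP position; "ee_rot": TCP orientation; "ft_force": force on the tool from outside, world axes, zero at the start; "wrist_torque": the same for the moment, N m; "gripper_width": opening from 0.0 (shut) to 1.0 (fully open); "finger_force": force on a finger pad.
Only numpy, scipy, OpenCV 4.12 (cv2) and the standard library are available. Lean on these libraries where they do the work, as an engineer would, in place of code of your own. Each camera call takes 0.05 s, during which the arm holds its last target. There are 200 camera calls.

## Working session

There is one attempt and no reset: what is moved stays moved. The work goes in short steps, Python scripts to look and compute and a tool call to move; the robot and the scene stay as the last step left them, time stands still between calls to the robot, and variables do not carry over. Pictures are saved under pics/ and viewed, at most 10 in all, crops included, and the job is handed in when it is done.

Besides the shell and the picture viewer there is one more tool, called after ">>>" by a JSON object that holds its "name" and its "arguments", one argument or row to a line. jog_arm: Moves the arm, as the interface text tells. Its arguments: {"type":"object","properties":{"motion":{"type":"string"},"gripper":{"type":"number"}},"required":["motion"]}

```bash
mkdir -p pics
python3 - <<'E'
from rig import bot
import cv2,pickle
s=bot.get_state();print(s)
for n in("top","side"):
    d=bot.get_image(n);cv2.imwrite(f"pics/{n}0.png",d["image"]);pickle.dump(d,open(n+".pkl","wb"))
    print(n,{k:v for k,v in d.items() if k!="image"})
E
```

```text
{'clock': 0.0, 'joint_positions': array([ 1.36050224,  0.50834934, -0.23753087,  1.50117425,  0.12569159,
        1.14888101, -0.15480797]), 'qd': array([-1.80367041e-03, -1.24336142e-03, -3.44494497e-04,  2.67492856e-04,
       -1.60127832e-05,  9.47136405e-04,  1.12864040e-03]), 'joint_torque': array([ 1.08125255e-04, -6.20612741e+01, -2.18679473e+00, -2.49661696e+01,
        1.26809953e-02,  1.21165029e-02,  3.43014074e-05]), 'ee_pos': array([ 0.19387805, -0.59362313,  0.23040844]), 'ee_rot': array([-3.13976997e+00,  2.32876817e-05,  3.15810050e-01]), 'ft_force': array([-0.40931335, -0.35420321, -0.12279955]), 'wrist_torque': array([-0.01698734, -0.01023273, -0.01335232]), 'finger_force': 0.0, 'gripper_width': 1.000449203897688}
top {'fx': 416.54020500642486, 'fy': 416.54020500642486, 'cx': 315.33376212185266, 'cy': 197.02991949832602, 'rvec': array([ 2.19183867, -2.15765878,  0.13299547]), 'tvec': array([0.01447394, 0.47350541, 1.37688328])}
side {'fx': 391.99187553020806, 'fy': 391.99187553020806, 'cx': 317.4659183284321, 'cy': 193.80338206576482, 'rvec': array([ 0.26404856, -2.84120954,  1.19056401]), 'tvec': array([0.49314735, 0.13260666, 1.07703008])}
```

View pics/top0.png

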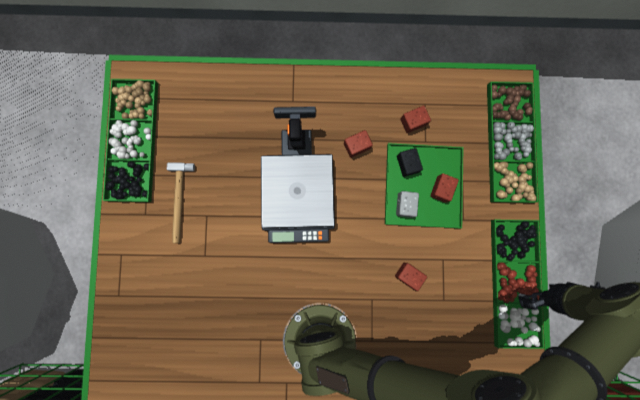

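View pics/side0.png

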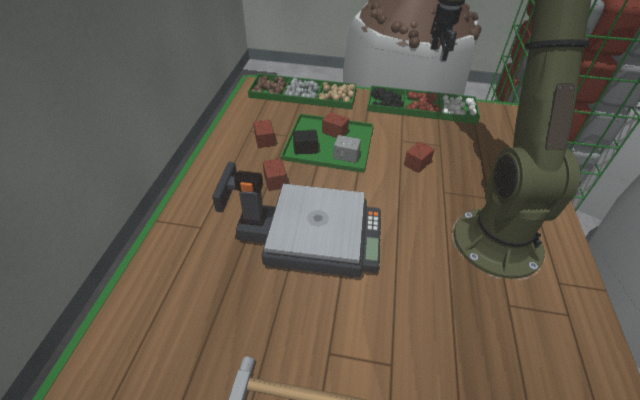

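Four red blocks can be seen in the top view: (358,144), (416,119), (411,276) and (445,188). The one at (445,188) is the farthest right and the only one in the tray, so I take it. Next I check it in a crop and measure.

```bash
cat > h.py <<'E'
import cv2,numpy as np,pickle
def ray(d,px):
    K=np.array([[d["fx"],0,d["cx"]],[0,d["fy"],d["cy"]],[0,0,1.]])
    R=cv2.Rodrigues(d["rvec"])[0] if "rvec" in d else d["R"]
    o=-R.T@d["tvec"]
    return o,R.T@np.linalg.inv(K)@[px[0],px[1],1]
def onz(d,px,z):
    o,v=ray(d,px);return o+v*(z-o[2])/v[2]
def wristcal(d,s):
    from scipy.spatial.transform import Rotation as Ro
    T=np.eye(4);T[:3,:3]=Ro.from_euler("xyz",s["ee_rot"]).as_matrix();T[:3,3]=s["ee_pos"]
    C=np.linalg.inv(T@d["hand_eye"]);d["R"]=C[:3,:3];d["tvec"]=C[:3,3];return d
def rects(mask,amin=60):
    cs,_=cv2.findContours(mask.astype(np.uint8),cv2.RETR_EXTERNAL,cv2.CHAIN_APPROX_NONE)
    return [(c,cv2.minAreaRect(c)) for c in cs if cv2.contourArea(c)>amin]
def rectz(d,c,z):
    """minAreaRect of a contour projected to plane z: centre, size, angle (rad) of the long side"""
    P=np.array([onz(d,p[0],z)[:2] for p in c],np.float32)
    (x,y),(w,h),a=cv2.minAreaRect(P*1000)
    if w<h:w,h,a=h,w,a+90
    return np.round([x,y,w,h],1),round(((a+90)%180-90)*np.pi/180,3)
E
python3 - <<'E'
from h import *
d=pickle.load(open("top.pkl","rb"));im=d["image"].astype(int);B,G,R=im[...,0],im[...,1],im[...,2]
hsv=cv2.cvtColor(d["image"],cv2.COLOR_BGR2HSV)
print(im[188,445],im[196,436],im[200,440],im[144,358],im[190,280],im[130,290],im[112,295],im[128,297])
red=(R>100)&(R>2.2*G)&(G<70)
for c,r in rects(red): print("red",np.round(r[0]),rectz(d,c,.064))
pan=(hsv[...,1]<40)&(hsv[...,2]>140);pan[:,:255]=0;pan[:,340:]=0;pan[:150]=0;pan[235:]=0
for c,r in rects(pan,1000): print("pan",r[0],rectz(d,c,.085))
org=(R>180)&(G>60)&(G<150)&(B<70)
for c,r in rects(org,3): print("or",r, onz(d,r[0],.188),onz(d,r[0],.2))
tr=(G>1.6*R)&(G>60);tr[:,:380]=0;tr[:,470:]=0;tr[:140]=0;tr[235:]=0
for c,r in rects(tr,1000): print("tray",r[0],rectz(d,c,.018))
a=cv2.resize(d["image"][100:235,255:475],None,fx=3.6,fy=3.6,interpolation=cv2.INTER_CUBIC);cv2.imwrite("pics/crop.png",a)
E
```

```text
[ 56  69 140] [26 32 68] [20 33 36] [ 69  83 158] [229 225 218] [34 30 28] [63 57 54] [35 33 33]
pan (296.79010009765625, 190.68357849121094) (array([487.5,  82.6, 230.3, 228.6]), 0.043)
or ((287.5, 128.5), (9.0, 1.0), 90.0) [0.6626316  0.11163429 0.188     ] [0.6593409  0.11097301 0.2       ]
tray (424.1558532714844, 185.38279724121094) (array([ 521.3, -348.2,  278.9,  261.6]), -0.036)
```

View pics/crop.png

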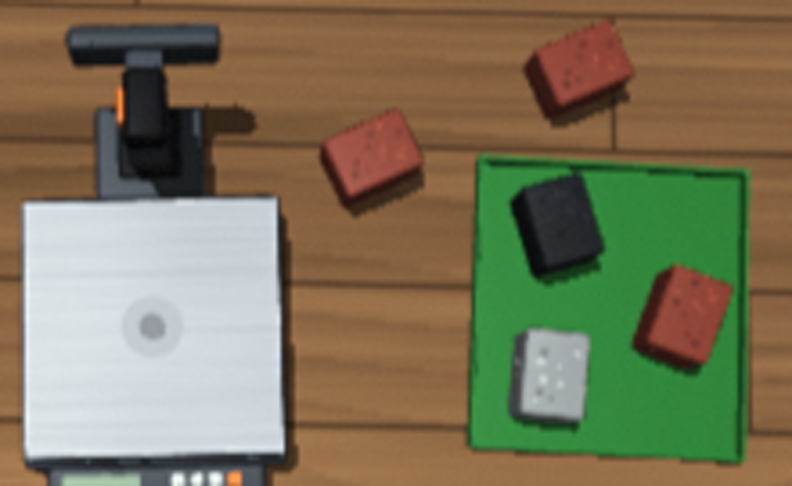

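The crop shows a red sett in the tray at crop (683,317), with grey and black beside it. The other three reds lie on the bare counter, so the choice holds. Now the red sett's pose.

Run:
```python
from h import *
d=pickle.load(open("top.pkl","rb"));im=d["image"].astype(int);B,G,R=im[...,0],im[...,1],im[...,2]
for thr in (75,110,120):
  m=(R>thr)&(R>1.5*G)&(R>1.5*B);m[:,:425]=0;m[:,465:]=0;m[:165]=0;m[210:]=0
  m=cv2.morphologyEx(m.astype(np.uint8),cv2.MORPH_CLOSE,np.ones((3,3)))
  for c,r in rects(m): print(thr,np.round(r[0],1),rectz(d,c,.064))
```

```text
75 [445.8 186.9] (array([ 509.8, -407.2,   77.7,   58.6]), -0.358)
110 [446.4 186.6] (array([ 510.7, -408.9,   74.9,   56.1]), -0.358)
120 [446.4 186.7] (array([ 510.6, -409.1,   73.9,   55.3]), -0.358)
```

>>> {"name": "jog_arm", "arguments": {
  "motion": "20 -4 0 0; 40 -9 0 0; 50 -11 0 0; 50 -11 0 0; 50 -11 0 0; 50 -11 0 0; 50 -10 0 0; 30 -7 0 0; 18 -4 0 0; 0 0 0 0",
  "gripper": 85
}}

```text
clock: 1.35
ee_pos: [0.5113, -0.4072, 0.231]
ee_rot: [-3.141, -0.0, 0.318]
ft_force: [-0.3, -0.7, -0.9]
gripper_width: 0.998
finger_force: 0.0
```

>>> {"name": "jog_arm", "arguments": {
  "motion": "0 0 0 0.1; 0 0 0 0.16; 0 0 0 0.16; 0 0 0 0.16; 0 0 0 0.094; 0 0 0 0; 0 0 0 0"
}}

```text
clock: 2.22
ee_pos: [0.5093, -0.4096, 0.2314]
ee_rot: [3.141, 0.0, -0.358]
ft_force: [-0.7, 0.5, -0.3]
gripper_width: 0.994
finger_force: 0.0
```

Run:
```python
from rig import bot
from h import *
s=bot.get_state();d=wristcal(bot.get_image("wrist"),s)
print(s["clock"],s["ee_pos"],s["ee_rot"],s["joint_positions"],s["ft_force"])
im=d["image"].astype(int);B,G,R=im[...,0],im[...,1],im[...,2]
m=((R>75)&(R>1.5*G)&(R>1.5*B)).astype(np.uint8)
m=cv2.morphologyEx(m,cv2.MORPH_CLOSE,np.ones((5,5)))
for c,r in rects(m,300): print(np.round(r[0]),rectz(d,c,.064))
print(d["hand_eye"]);cv2.imwrite("pics/w1.png",d["image"])
```

```text
2.225 [ 0.50925284 -0.40957141  0.23135189] [ 3.14116724e+00  2.26397102e-04 -3.57618379e-01] [ 0.69506732  0.5473237  -0.0958073   1.41815093  0.0544019   1.17879313
 -1.33603374] [-0.71127597  0.52680528 -0.28466869]
[322. 381.] (array([ 289.4, -328.1,   66.2,   18.5]), 1.041)
[601. 331.] (array([ 249.7, -617.4,   99.4,   94.5]), -0.019)
[322. 168.] (array([ 513.5, -411.7,   80.9,   57.7]), -0.359)
[[ 1.04407600e-03 -9.47784898e-01 -3.18908603e-01  8.03116619e-02]
 [ 9.99999442e-01  9.37751773e-04  4.86937172e-04  3.75801964e-04]
 [-1.62454590e-04 -3.18908933e-01  9.47785348e-01 -1.42673945e-01]
 [ 0.00000000e+00  0.00000000e+00  0.00000000e+00  1.00000000e+00]]
```

View pics/w1.png

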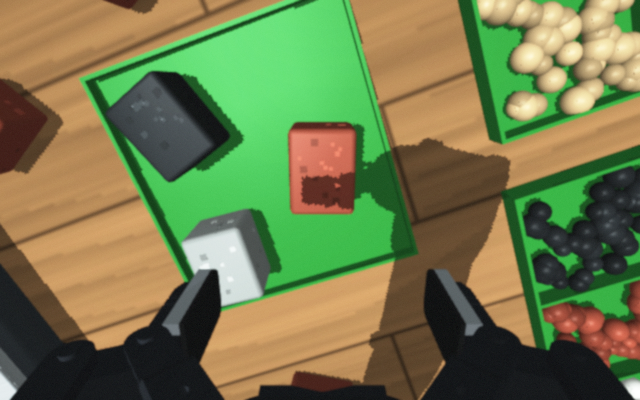

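The wrist view shows the red sett at (322,168), centred between the fingers, with the grey one at (228,255) and black at (168,125) clear of them. Descend and grasp.

>>> {"name": "jog_arm", "arguments": {
  "motion": "2 0 20 0; 0 0 35 0; 0 0 40 0; 0 0 40 0; 0 0 40 0; 0 0 25 0; 0 0 12 0; 0 0 5 0; 0 0 0 0; 0 0 0 0"
}}

```text
clock: 3.52
ee_pos: [0.5126, -0.4099, 0.0154]
ee_rot: [3.141, -0.002, -0.358]
ft_force: [0.5, -0.7, 0.4]
gripper_width: 0.993
finger_force: 0.0
```

>>> {"name": "jog_arm", "arguments": {
  "motion": "0 0 0 0; 0 0 0 0; 0 0 0 0; 0 0 0 0; 0 0 0 0; 0 0 0 0",
  "gripper": 45
}}

```text
clock: 4.28
ee_pos: [0.5123, -0.41, 0.0152]
ee_rot: [3.141, -0.001, -0.358]
ft_force: [-1.1, 0.2, 6.8]
gripper_width: 0.694
finger_force: 67.1
```

>>> {"name": "jog_arm", "arguments": {
  "motion": "0 0 -10 0; 0 0 -25 0; 0 0 -40 0; 0 0 -40 -0.08; 0 0 -35 -0.1; 0 0 -25 -0.1; 0 0 -10 -0.08; 0 0 0 -0.04; 0 0 0 0"
}}

```text
clock: 5.4
ee_pos: [0.5113, -0.409, 0.198]
ee_rot: [-3.14, 0.002, 0.041]
ft_force: [0.4, -1.1, -6.2]
gripper_width: 0.693
finger_force: 67.1
```

>>> {"name": "jog_arm", "arguments": {
  "motion": "0 -15 0 0; 0 -30 0 0; 0 -45 0 0; 0 -55 0 0; 0 -55 0 0; 0 -55 0 0; 0 -55 0 0; 0 -55 0 0; -2 -50 0 0; -2 -35 0 0"
}}

```text
clock: 6.65
ee_pos: [0.4878, 0.0437, 0.1993]
ee_rot: [-3.141, 0.0, 0.044]
ft_force: [0.6, -0.6, -7.0]
gripper_width: 0.696
finger_force: 67.0
```

>>> {"name": "jog_arm", "arguments": {
  "motion": "0 -25 0 0; 0 -13 0 0; 0 -5 0 0; 0 0 0 0; 0 0 0 0; 0 0 0 0"
}}

```text
clock: 7.4
ee_pos: [0.4875, 0.082, 0.1992]
ee_rot: [3.141, 0.0, 0.04]
ft_force: [0.3, 0.8, -7.0]
gripper_width: 0.695
finger_force: 67.0
```

Run:
```python
from rig import bot
from h import *
s=bot.get_state();d=wristcal(bot.get_image("wrist"),s);t=bot.get_image("top");sd=bot.get_image("side")
pickle.dump((s,d,t,sd),open("p2.pkl","wb"))
print(s["clock"],s["ee_pos"],s["ee_rot"],s["joint_positions"],s["ft_force"],s["gripper_width"])
cv2.imwrite("pics/w2.png",np.vstack([d["image"],]));
```

```text
7.4 [0.48753087 0.08203766 0.1992443 ] [3.14132950e+00 1.06668318e-04 4.02891756e-02] [ 0.01382093  0.3446719  -0.3143035   1.88375667  0.13066668  0.93309741
 -1.89169838] [ 0.25132807  0.80543516 -7.00120651] 0.6952151373731918
```

View pics/w2.png

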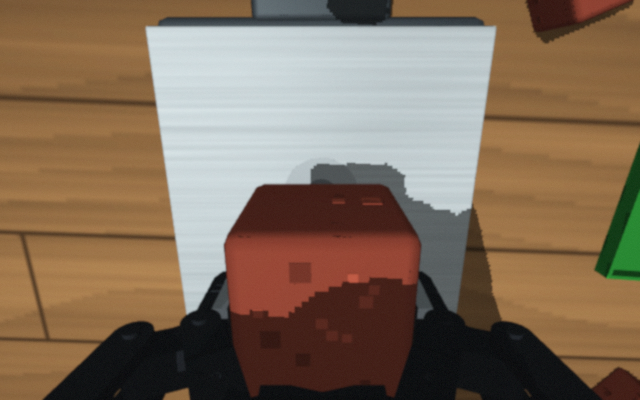

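The sett is held squarely. The pan's far corners are at (148,27) and (495,27), and the sett's upper far edge is at row 235. Check the numbers.

Run:
```python
from h import *
s,d,t,sd=pickle.load(open("p2.pkl","rb"))
a,b=onz(d,(148,27),.085),onz(d,(495,27),.085);m=(a+b)/2
u=(a-b)[:2];print("far corners",a,b,np.linalg.norm(u),"yaw",np.arctan2(-u[0],u[1]))
yaw=.041;ex=np.array([np.cos(yaw),np.sin(yaw)]);print("pan from wrist",m[:2]-.115*ex)
# sett: bottom z unknown h: width 60 check on the top far edge / bottom far edge
for zt in(.24,.245,.25,.255):
  p,q=onz(d,(227,237),zt),onz(d,(419,237),zt);p2,q2=onz(d,(260,186),zt-.06),onz(d,(388,186),zt-.06)
  print(zt,np.linalg.norm(p-q),(p+q)[:2]/2-.04*ex,np.linalg.norm(p2-q2),(p2+q2)[:2]/2-.04*ex)
```

```text
far corners [0.59529124 0.19989452 0.085     ] [ 0.60461956 -0.02549647  0.085     ] 0.22558394276824395 yaw 0.0413636996111946
pan from wrist [0.48505204 0.08248535]
0.24 0.05962043121635507 [0.4814424 0.0817127] 0.060165384342535815 [0.48034988 0.08102822]
0.245 0.056695278306178126 [0.48371661 0.08182288] 0.058307395125468404 [0.48181506 0.08111871]
0.25 0.05377012539600118 [0.48599082 0.08193306] 0.05644940590840098 [0.48328024 0.08120919]
0.255 0.05084497248582425 [0.48826503 0.08204324] 0.05459141669133358 [0.48474541 0.08129968]
```

>>> {"name": "jog_arm", "arguments": {
  "motion": "2 0 15 0; 0 0 25 0; 0 0 25 0; 0 0 15 0; 0 0 8 0; 0 0 5 0; 0 0 3 0; 0 0 2 0; 0 0 0 0"
}}

```text
clock: 8.68
ee_pos: [0.4896, 0.083, 0.1015]
ee_rot: [-3.142, -0.0, 0.042]
ft_force: [-0.0, -0.2, -6.9]
gripper_width: 0.698
finger_force: 66.9
```

>>> {"name": "jog_arm", "arguments": {
  "motion": "0 0 1.5 0; 0 0 1.5 0; 0 0 1.5 0; 0 0 1.5 0; 0 0 0 0; 0 0 0 0"
}}

```text
clock: 9.43
ee_pos: [0.4894, 0.083, 0.0953]
ee_rot: [-3.142, 0.0, 0.042]
ft_force: [-0.8, -0.3, -6.4]
gripper_width: 0.693
finger_force: 67.0
```

Contact is just beginning; go on down in small steps.

>>> {"name": "jog_arm", "arguments": {
  "motion": "0 0 1 0; 0 0 1 0; 0 0 1 0; 0 0 0 0; 0 0 0 0; 0 0 0 0"
}}

```text
clock: 10.18
ee_pos: [0.4895, 0.0831, 0.0924]
ee_rot: [-3.142, -0.0, 0.042]
ft_force: [-2.3, 0.1, -1.2]
gripper_width: 0.698
finger_force: 67.5
```

>>> {"name": "jog_arm", "arguments": {
  "motion": "0 0 0.5 0; 0 0 0 0; 0 0 0 0"
}}

```text
clock: 10.55
ee_pos: [0.4895, 0.083, 0.0918]
ee_rot: [-3.142, -0.0, 0.042]
ft_force: [-1.5, -0.4, -0.4]
gripper_width: 0.692
finger_force: 67.6
```

>>> {"name": "jog_arm", "arguments": {
  "motion": "0 0 0 0; 0 0 0 0; 0 0 0 0; 0 0 0 0; 0 0 0 0; 0 0 0 0",
  "gripper": 85
}}

```text
clock: 11.3
ee_pos: [0.4895, 0.083, 0.0918]
ee_rot: [-3.142, -0.0, 0.042]
ft_force: [0.2, -0.5, -0.1]
gripper_width: 0.995
finger_force: 0.0
```

>>> {"name": "jog_arm", "arguments": {
  "motion": "0 0 -5 0; 0 0 -15 0; 0 0 -30 0; 0 0 -40 0; 0 0 -40 0; 0 0 -30 0; 0 0 -15 0; 0 0 -5 0; 0 0 0 0; 0 0 0 0"
}}

```text
clock: 12.55
ee_pos: [0.489, 0.0829, 0.271]
ee_rot: [3.141, 0.001, 0.042]
ft_force: [1.2, 1.0, 0.2]
gripper_width: 0.995
finger_force: 0.0
```

Run:
```python
from rig import bot
from h import *
s=bot.get_state();d=wristcal(bot.get_image("wrist"),s);t=bot.get_image("top");sd=bot.get_image("side")
pickle.dump((s,d,t,sd),open("p3.pkl","wb"))
print(s["clock"],s["ee_pos"],s["ee_rot"],s["joint_positions"],s["ft_force"],s["gripper_width"])
cv2.imwrite("pics/w3.png",d["image"])
```

```text
12.55 [0.48903252 0.08289696 0.27100442] [3.14143720e+00 1.45778618e-03 4.18185522e-02] [ 0.02995758  0.27991799 -0.32848636  1.76101364  0.09904096  1.11830769
 -1.85911926] [1.21023633 1.00655302 0.24714914] 0.9945554173832496
```

View pics/w3.png

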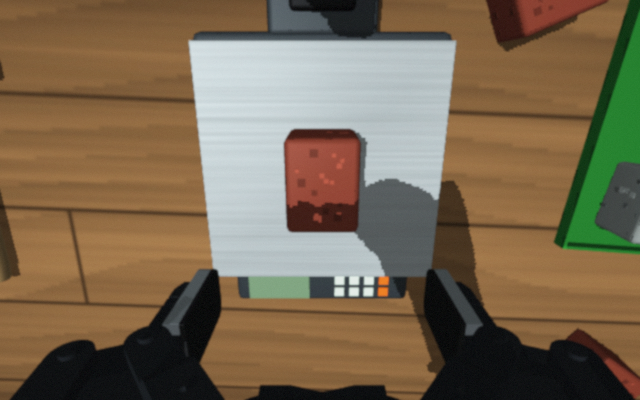

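The sett sits centred on the pan: it is at (322,180), and the pan spans columns 190–455 at its far edge. The column foot is at (323,15). Go above the grip and look from there.

>>> {"name": "jog_arm", "arguments": {
  "motion": "10 0 0 0; 20 0 0 0; 30 0 0 0; 35 0 0 0; 30 0 0 0; 25 0 0 0; 14 0 0 0; 5 0 0 0; 0 0 0 0; 0 0 0 0"
}}

```text
clock: 13.95
ee_pos: [0.6579, 0.0901, 0.272]
ee_rot: [3.142, 0.0, 0.042]
ft_force: [-0.8, -0.4, -0.6]
gripper_width: 0.993
finger_force: 0.0
```

Run:
```python
from rig import bot
from h import *
s=bot.get_state();d=wristcal(bot.get_image("wrist"),s);sd=bot.get_image("side")
pickle.dump((s,d,sd),open("p4.pkl","wb"))
print(s["clock"],s["ee_pos"],s["ee_rot"])
im=d["image"].astype(int);B,G,R=im[...,0],im[...,1],im[...,2]
o=(R>150)&(G>50)&(G<.7*R)&(B<.4*R)
for c,r in rects(o,20): print(cv2.boundingRect(c),[onz(d,r[0],z).round(4) for z in(.188,.2)])
cv2.imwrite("pics/w4.png",d["image"])
```

```text
13.95 [0.65789887 0.09012798 0.27195224] [3.14158132e+00 8.18062072e-05 4.19791371e-02]
(292, 323, 61, 66) [array([0.534, 0.085, 0.188]), array([0.5449, 0.0855, 0.2   ])]
(287, 182, 8, 50) [array([0.6565, 0.1114, 0.188 ]), array([0.6608, 0.1105, 0.2   ])]
(483, 133, 85, 77) [array([ 0.6874, -0.0409,  0.188 ]), array([ 0.6901, -0.0338,  0.2   ])]
```

View pics/w4.png

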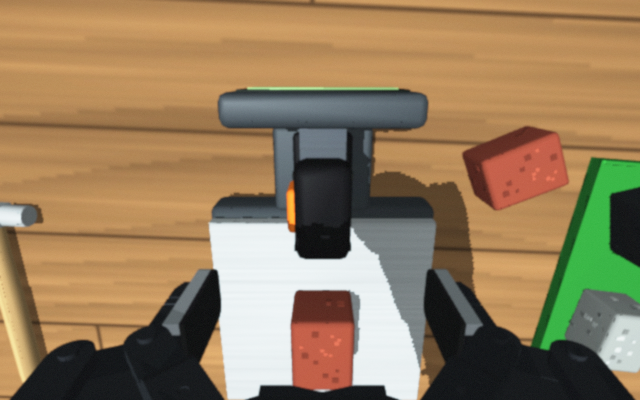

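The grip is at (323,210), centred between the fingers, with the orange release at (291,207). That agrees with the estimate, so descend over the grip.

>>> {"name": "jog_arm", "arguments": {
  "motion": "0 0 10 0; 0 0 20 0; 0 0 25 0; 0 0 22 0; 0 0 15 0; 0 0 8 0; 0 0 4 0; 0 0 1 0; 0 0 0 0; 0 0 0 0"
}}

```text
clock: 15.3
ee_pos: [0.6586, 0.0901, 0.1673]
ee_rot: [-3.141, -0.001, 0.042]
ft_force: [-0.1, -0.5, 0.4]
gripper_width: 0.999
finger_force: 0.0
```

>>> {"name": "jog_arm", "arguments": {
  "motion": "0 0 0 0; 0 0 0 0; 0 0 0 0; 0 0 0 0; 0 0 0 0; 0 0 0 0; 0 0 0 0; 0 0 0 0",
  "gripper": 20
}}

```text
clock: 16.3
ee_pos: [0.6585, 0.0899, 0.1674]
ee_rot: [3.141, -0.001, 0.042]
ft_force: [-2.2, -0.6, 4.9]
gripper_width: 0.413
finger_force: 62.5
```

The opening is 35 mm, so the release is flush. Pull up.

>>> {"name": "jog_arm", "arguments": {
  "motion": "0 0 -3 0; 0 0 -7 0; 0 0 -10 0; 0 0 -10 0; 0 0 -10 0; 0 0 -10 0; 0 0 -10 0; 0 0 -10 0; 0 0 -10 0; 0 0 0 0"
}}

```text
clock: 17.55
ee_pos: [0.6584, 0.0899, 0.248]
ee_rot: [3.141, -0.001, 0.042]
ft_force: [3.1, -1.1, -5.2]
gripper_width: 0.413
finger_force: 61.4
```

>>> {"name": "jog_arm", "arguments": {
  "motion": "0 0 -10 0; 0 0 -10 0; 0 0 -8 0; 0 0 -5 0; 0 0 -3 0; 0 0 -2 0; 0 0 -1 0; 0 0 0 0; 0 0 0 0; 0 0 0 0"
}}

```text
clock: 18.8
ee_pos: [0.6583, 0.0899, 0.2858]
ee_rot: [3.141, -0.0, 0.042]
ft_force: [4.7, -1.5, -5.1]
gripper_width: 0.411
finger_force: 61.2
```

>>> {"name": "jog_arm", "arguments": {
  "motion": "0 0 -1 0; 0 0 -1 0; 0 0 0 0; 0 0 0 0; 0 0 0 0; 0 0 0 0"
}}

```text
clock: 19.55
ee_pos: [0.6583, 0.0899, 0.2874]
ee_rot: [3.141, 0.0, 0.042]
ft_force: [5.2, -1.0, -6.7]
gripper_width: 0.419
finger_force: 62.5
```

Run:
```python
from rig import bot
from h import *
s=bot.get_state();w=bot.get_image("wrist")["image"];sd=bot.get_image("side")
print(s["clock"],s["ee_pos"],s["ft_force"],s["qd"].round(3))
a=cv2.resize(sd["image"][100:300,180:440],None,fx=1.5,fy=1.5)
cv2.imwrite("pics/w5.png",np.hstack([a,cv2.resize(w,(400,300))]))
```

```text
19.55 [0.6583409  0.08994289 0.28741883] [ 5.18308624 -1.00560253 -6.73958331] [ 0.001  0.002 -0.001  0.     0.    -0.001 -0.   ]
```

View pics/w5.png

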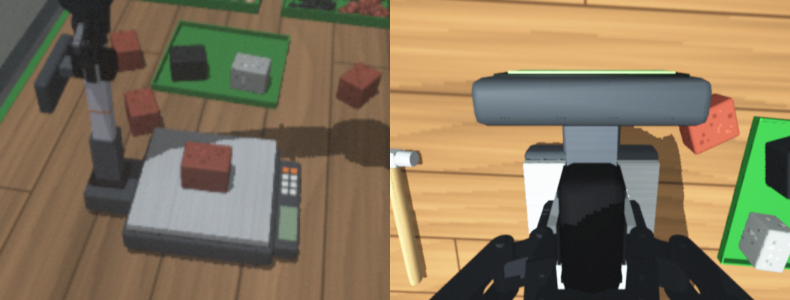

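The column is fully extended and still gripped (grip at (590,220) in the wrist half), and the sett is on the pan at (206,165). The TCP rose 120 mm. Hand in.

```bash
python3 -c "
from rig import bot
print(bot.finish_job())"
```

```text
the job is handed in; nothing more can be done
None
```

The job is handed in at about 20 s of the 51 s allowed: the red sett is on the pan, centred to within a few mm by the camera check, and the column is held up by the grip after a 120 mm pull to its second stop; the hand-in returned no verdict.

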